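# Start a clamp screw without crossing its threads

## Task

Take the knurled clamp screw out of its wooden rest block and screw it clockwise into the round collar of the filing jig until its flange sits flat on the collar, then let go. Start it gently, with light pressure: the bush has worn dead starts, so if the screw goes stiff early, while its flange still stands clear of the collar, do not force it but turn it back, lift it out and find the other start. Leave the tin, the sanding block and the brush where they are.

Things in the scene. Friction and masses are not known exactly. Their poses are not given: they have to be found in the camera images.
- screw: Knurled steel clamp screw, 50 mm long, 0.15 kg, upright. Origin on its axis at the underside of its flange, z up, x along its cross pin. Above the origin: flange 44 mm across, 4 mm thick; round grip 34 mm across from 4 to 28 mm up (grasp here from above, any yaw). Below: shank 22 mm across, 22.5 mm long, tapered over its last 5 mm.
- screw_pin (a point): Centre of the screw's cross pin, 12.5 mm below its origin. The pin, along the screw's x, is 5 mm thick and 34 mm long; its ends are the thread lugs, alike after half a turn. Pin lying on the bush's face: screw origin 15 mm above the mouth. Pin dropped into any start: 5 mm above. Home: 0 mm, flange on the bush.
- rest: Wooden rest block, 70 x 70 x 26 mm, fixed, origin under its centre. The screw hangs upright in its 38 mm hole, flange on the block's top, at any yaw; lift it straight up by 30 mm to clear.
- collar_mouth (a point): Centre of the collar's mouth, on the brass bush's top face, 40 mm above the worktop. Bore 25.2 mm. The face has four slots for the pin: two opposite true starts, and two opposite dead starts 2.06 rad clockwise (from above) of them. The pin drops in over about 0.4 rad (0.2 if 1.5 mm off-centre). Their angle is unknown and the flange hides them: turn under a light press until the screw drops 10 mm.
- jig: Filing jig, fixed: aluminium plate 90 x 122 x 12 mm, origin on the worktop under the round steel collar (54 mm across, 28 mm tall, on the plate near its end at -y); to +y a brass work piece under a clamp finger, 26 mm high. Dead start: turned clockwise the screw meets a wall within 0.6 rad without sinking; turn back 0.3 rad and lift 10 mm to leave it.
- bush (a joint): Twist of the brass bush in its rubber sleeve, rad, 0 at rest, positive clockwise from above; springs back, 2.5 N m per rad; torn beyond 0.2 rad either way (0.5 N m) or under 60 N. True start: a clockwise turn is free, sinks the screw 5 mm over the first 0.9 to 1.3 rad (5.5 mm per rad, 1 mm play), and ends at a wall 1.1 to 1.7 rad from the drop. The screw stays where it is let go.
- wax_tin: Round tin, 67 mm across, 37 mm tall, loose, origin under its centre. Leave it alone.
- pad_block: Pale rounded sanding block, 72 x 84 x 34 mm, loose, origin under its centre. Leave it alone.
- brush: Brass-wire brush with a wooden handle, 34 x 120 x 30 mm, loose, origin under its centre. Leave it alone.
Mind the look-alikes: they are no part of the job. What is shaped like the screw but green or turquoise is not meant.

How it is judged:
By the outcome, as a careful person would: the job done as asked, in the order asked, and still so for the second after the job is handed in, with the robot touching nothing.
It also fails if it takes over 72 s, if anything falls off the work surface, if the arm or the gripper's body presses on something with over 40 N, if the wrist force passes 120 N, or if a joint passes its speed limit or range.

## Robot

A 6-joint arm with a two-finger parallel gripper is mounted at the origin on a cart in front of the work surface, level with it; the furniture and walls round the work are solid. World frame = base frame: x ahead of the robot, y to its left, z up, the work surface at z = 0. Lengths are in m, angles in rad, forces in N, time in s.
With the tool pointing down it reaches from about 0.35 to 0.775 m from the base axis. Payload 7.3 kg.
Tool frame: the origin (TCP) lies midway between the tips of the shut fingers; the grasp point (between the pads) lies 19 mm behind it; z points along the fingers, y is the line along which they close (so a half turn about z gives the same grasp; the last joint's range is limited). The gripper opens to 92 mm and grips with 3 to 60 N. Pads are 19 mm wide; open, the fingers measure 130 mm over their backs; the gripper's body (75 mm by 190 mm) begins 47 mm behind the grasp point.
Start: joints at [0.96, 0.342, 1.524, -0, 1.275, -0.146], TCP at [0.235, 0.469, 0.227] pointing down, gripper open.
Joint ranges: [-2.53, 2.53], [-0.77, 2.02], [0.04, 2.7], [-1, 4.14], [0.28, 2.66], [-3.11, 3.11]. Speed limits (rad/s): [2.57, 2.57, 3.14, 3.14, 3.14, 3.14].

## Interface

Orientations are given as [roll, pitch, yaw] about the fixed x, y, z axes, in that order (R = Rz(yaw) Ry(pitch) Rx(roll)).
In Python, from cell import monitor, vision, workorder gives the robot as it stands.
- The arm moves only by the tool move_arm, never from a script. Its argument "rows" is a list of rows, each a list of 5 numbers: the shift along the world's x, y, z in mm, then the turn about the world's z in rad, then the closure, from -1 (fully open) to 1 (shut). A call has 1 to 12 rows; each row shifts and turns the commanded pose from where the row before left it; what a row does not reach is not made up. A row lasts 1/10 s, in which the tool goes at most 50 mm and 8.59 degrees, less where a joint would pass 70% of its speed; a pose out of reach is approached as far as the arm can. A call is refused whole if a number of a shift passes 50 or a number of a turn 0.15, either way. A call with a gripper value outside its range is refused whole. The fingers move at their own pace and stop on an object; "newtons" is the grip in N (left out, the last holds). Time passes only in rows, so rows that do not move let the fingers close. It gives the time, the measured TCP pose, the force, the opening and the grip force at its end, in the units of the state.
- monitor.observe(): the state, without advancing time (a new reading comes with each control period).
- vision.read_camera(name): name is "scene" or "top" or "wrist"; returns the picture (480x640x3 uint8, red, green, blue); there is no depth.
- vision.get_calibration(name): a dict with "K" (3x3 intrinsics, pixels), "T" (4x4, takes a point from camera to world coordinates); the wrist camera has in their place "mount" (4x4, takes a point from camera to tool coordinates, whose origin is the TCP and whose axes are the flange's). Camera axes: x right, y up, looking along -z (the intrinsics and any distortion apply to the point x, -y, -z); pixel columns grow to the right and rows downward; lengths in m; the calibration is good to about 2 mm. A picture is of the moment at which its call begins: read the wrist's pose just before it. get_calibration takes no time and is no camera call.
- workorder.hand_in(): hands the job in; it is judged then, once.
The state is a dict: "time": time; "qpos": joint angles; "qvel": joint speeds; "joint_efforts": joint torques, N m; "tool_pos": TCP position; "tool_rot": TCP orientation; "contact_force": force on the tool from outside, world axes, zero at the start; "torque": the same for the moment, N m; "opening": finger opening in m; "grip_force": force on a finger pad.
Only numpy, scipy, OpenCV 4.12 (cv2) and the standard library are available. Lean on these libraries where they do the work, as an engineer would, in place of code of your own. Each camera call takes 0.05 s, during which the arm holds its last target. There are 200 camera calls.

## Working session

There is one attempt and no reset: what is moved stays moved. The work goes in short steps, Python scripts to look and compute and a tool call to move; the robot and the scene stay as the last step left them, time stands still between calls to the robot, and variables do not carry over. Pictures are saved under pics/ and viewed, at most 10 in all, crops included, and the job is handed in when it is done.

Besides the shell and the picture viewer there is one more tool, called after "Request:" as name([rows], argument=value, ...), one row to a line, values as JSON. move_arm: Moves the arm, as the interface text tells. Its arguments: {"type":"object","properties":{"rows":{"type":"array","items":{"type":"array","items":{"type":"number"}}},"newtons":{"type":"number"}},"required":["rows"]}

```bash
mkdir -p pics; ls; python3 - <<'E'
from cell import monitor, vision, workorder
import cv2,json
for n in ("top","scene"):
    im=vision.read_camera(n); cv2.imwrite(f"pics/{n}0.png",im[:,:,::-1])
    c=vision.get_calibration(n); print(n,{k:(v.tolist() if hasattr(v,'tolist') else v) for k,v in c.items()})
print(monitor.observe())
E
```

```text
pics
top {'K': [[488.5212028036977, 0.0, 311.38540127107757], [0.0, 488.5212028036977, 239.06273472444053], [0.0, 0.0, 1.0]], 'T': [[0.07090343254121202, 0.9774797047873165, -0.19876149019056671, 0.37305111030642074], [-0.997467908546868, 0.07058325883226202, -0.008704883213200149, 0.0469816802818209], [0.005520387034559913, 0.19887541401972963, 0.9800092321123665, 0.8973167192773459], [0.0, 0.0, 0.0, 1.0]]}
scene {'K': [[597.1858007428024, 0.0, 304.469667120855], [0.0, 597.1858007428024, 242.21040517536753], [0.0, 0.0, 1.0]], 'T': [[0.7843865027638655, 0.45745208318679403, -0.4188978465806856, 0.015437477737763935], [-0.6202721750838516, 0.5790232197813812, -0.5291451027560874, -0.61817701411933], [0.0004930503227731814, 0.674884955042017, 0.7379227970183022, 0.9774974982294039], [0.0, 0.0, 0.0, 1.0]]}
{'time': 0.1, 'qpos': array([ 9.60017110e-01,  3.42647261e-01,  1.52489372e+00,  4.47108735e-05,
        1.27538140e+00, -1.45994255e-01]), 'qvel': array([ 0.0004495 , -0.00166623, -0.00295478, -0.00035704, -0.00232451,
       -0.00010196]), 'joint_efforts': array([ 1.34099646e-03, -4.32004201e+01, -2.44696158e+01,  7.18691759e-02,
        5.26249164e-02, -2.49855373e-05]), 'tool_pos': array([0.23508756, 0.46904073, 0.22612715]), 'tool_rot': array([-3.14028329e+00, -2.35745128e-04,  2.67679449e+00]), 'contact_force': array([ 0.63215064, -0.18326529, -0.40775953]), 'torque': array([-0.0094424 , -0.02681589, -0.06602875]), 'grip_force': 0.0, 'opening': 0.09186111415603886}
```

View pics/top0.png

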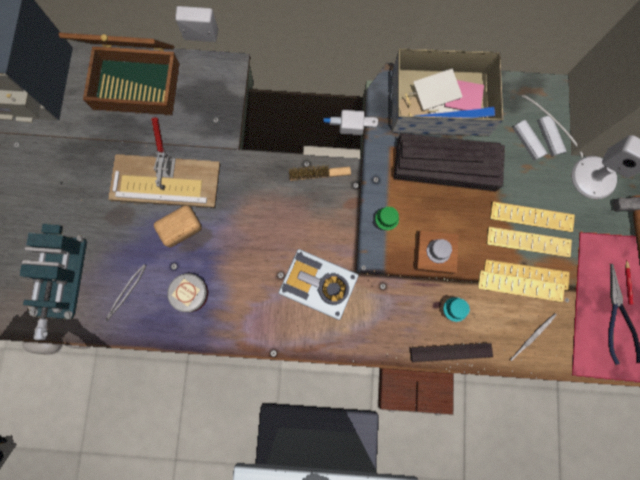

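View pics/scene0.png

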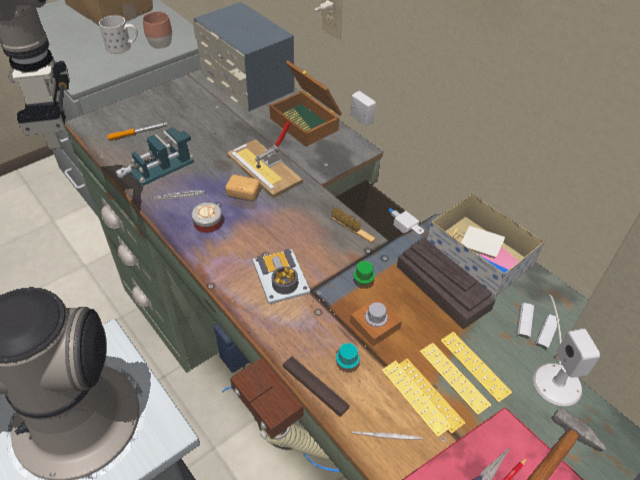

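The screw candidates are:
- grey knob: top (440,250), scene (377,313)
- green: top (387,218)
- turquoise: top (455,309)

Only the grey steel one sits in a wooden block, so it fits the description. I'll confirm this in a crop and measure.

```bash
cat > h.py <<'E'
import numpy as np,cv2
from cell import monitor, vision
from scipy.spatial.transform import Rotation as R
def cam(n,st=None):
    c=vision.get_calibration(n)
    if "T" in c: return c["K"],c["T"],c.get("dist")
    T=np.eye(4);T[:3,:3]=R.from_euler('xyz',st['tool_rot']).as_matrix();T[:3,3]=st['tool_pos']
    return c["K"],T@c["mount"],c.get("dist")
def ray(c,u,v):
    K,T,_=c; d=np.array([(u-K[0,2])/K[0,0],-(v-K[1,2])/K[1,1],-1.])
    return T[:3,3],T[:3,:3]@d
def onz(c,u,v,z):
    o,d=ray(c,u,v); return (o+d*(z-o[2])/d[2])
def tri(c1,p1,c2,p2):
    o1,d1=ray(c1,*p1);o2,d2=ray(c2,*p2)
    s=np.linalg.lstsq(np.c_[d1,-d2],o2-o1,rcond=None)[0]
    a,b=o1+d1*s[0],o2+d2*s[1]; return (a+b)/2,np.linalg.norm(a-b)
def proj(c,p):
    K,T,_=c; q=T[:3,:3].T@(np.asarray(p)-T[:3,3]); return K[0,0]*q[0]/-q[2]+K[0,2],K[1,1]*q[1]/q[2]*-1*-1*1+K[1,2]
E
python3 - <<'E'
from h import *
print(vision.get_calibration("wrist"))
a=cv2.imread("pics/top0.png");b=cv2.imread("pics/scene0.png")
f=lambda i,x,y:cv2.resize(i[y-50:y+50,x-65:x+65],(390,300),interpolation=cv2.INTER_CUBIC)
cv2.imwrite("pics/crop.png",np.vstack([np.hstack([f(a,440,250),f(b,377,318)]),np.hstack([f(a,325,285),f(b,283,275)])]))
t=cam("top");s=cam("scene")
print("screw top",tri(t,(440,250),s,(377,309)),"collar",tri(t,(335,289),s,(285,277)))
print(onz(t,440,250,.054),onz(s,377,309,.054),onz(t,335,289,.04),onz(s,285,277,.04))
E
```

```text
{'K': array([[386.71422414,   0.        , 320.68412114],
       [  0.        , 386.71422414, 244.38331372],
       [  0.        ,   0.        ,   1.        ]]), 'mount': array([[ 3.10800653e-05,  9.67740994e-01,  2.51947154e-01,
         6.78867706e-02],
       [ 9.99999991e-01,  3.14879350e-06, -1.35454126e-04,
         9.92772303e-04],
       [-1.31877840e-04,  2.51947156e-01, -9.67740985e-01,
        -1.56752788e-01],
       [ 0.00000000e+00,  0.00000000e+00,  0.00000000e+00,
         1.00000000e+00]])}
screw top (array([ 0.54268765, -0.17392198,  0.04940252]), np.float64(0.0021144014350777023)) collar (array([0.46071217, 0.00696329, 0.03482886]), np.float64(0.0012070964078042881))
[ 0.54080721 -0.17219477  0.054     ] [ 0.54114694 -0.17643309  0.054     ] [0.46072231 0.00692491 0.04      ] [0.45770881 0.00376488 0.04      ]
```

View pics/crop.png

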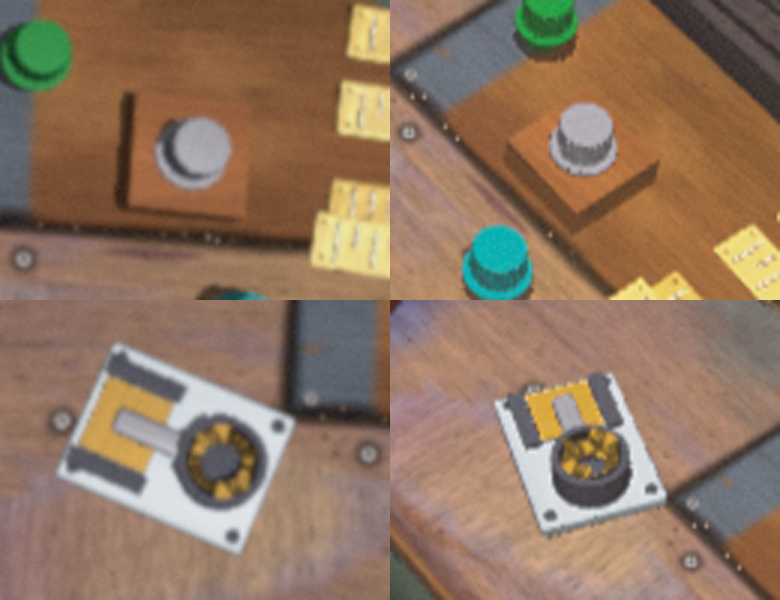

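The crop confirms it: the grey steel screw sits in the wooden block, and the brass-faced collar is on the jig. The wrist camera will pass over the collar first.

Request:
move_arm([
  [22,-46,0,0.15,-1],
  [22,-46,0,0.15,-1],
  [22,-46,0,0.15,-1],
  [22,-46,0,0.15,-1],
  [22,-46,0,0.15,-1],
  [23,-46,0,0.15,-1],
  [23,-46,0,0.15,-1],
  [23,-47,0,0.15,-1],
  [23,-47,0,0.14,-1],
  [23,-47,0,0.14,-1],
  [0,0,0,0,-1],
  [0,0,0,0,-1],
], newtons=30)

```text
time: 1.3
tool_pos: [0.4253, 0.0859, 0.2266]
tool_rot: [3.14, -0.001, -2.348]
contact_force: [-0.2, 0.5, 0.4]
opening: 0.0917
grip_force: 0.0
```

```bash
python3 - <<'E'
from h import *
st=monitor.observe();im=vision.read_camera("wrist");cv2.imwrite("pics/w1.png",im[:,:,::-1])
np.save("w1.npy",np.r_[st['tool_pos'],st['tool_rot']])
print(st['time'],st['tool_pos'],st['tool_rot'],st['qpos'],st['contact_force'])
E
```

```text
1.3 [0.42527771 0.08588358 0.226559  ] [ 3.14040954e+00 -6.24727181e-04 -2.34775452e+00] [ 2.19446744e-02  1.75325788e-01  1.75387072e+00  4.39815786e-04
  1.21366906e+00 -2.34284343e+00] [-0.20688699  0.53005868  0.40544437]
```

View pics/w1.png

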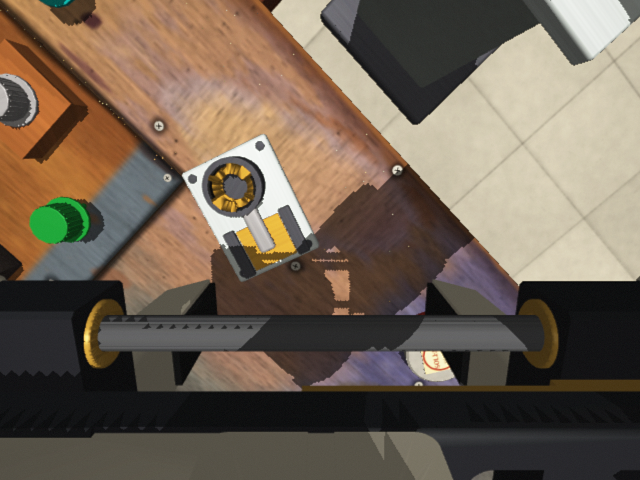

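Wrist view: the collar is at about (236,185), and the rest with the screw is at the left edge, about (10,100).

```bash
python3 - <<'E'
from h import *
a=np.load("w1.npy");c=cam("wrist",dict(tool_pos=a[:3],tool_rot=a[3:]))
print(onz(c,236,185,.04), onz(c,320,220,.04)-onz(c,236,185,.04), onz(c,12,100,.054))
E
```

```text
[0.45576126 0.01184401 0.04      ] [-0.03077845  0.07431962  0.        ] [ 0.53028729 -0.15833565  0.054     ]
```

Request:
move_arm([
  [10,-24,0,0.1,-1],
  [10,-25,0,0.1,-1],
  [11,-25,0,0.1,-1],
  [0,0,0,0,-1],
  [0,0,0,0,-1],
])

```text
time: 1.85
tool_pos: [0.4559, 0.0137, 0.2268]
tool_rot: [3.14, 0.0, -2.045]
contact_force: [-0.8, 0.6, 0.5]
opening: 0.0919
grip_force: 0.0
```

```bash
python3 - <<'E'
from h import *
st=monitor.observe();im=vision.read_camera("wrist")[:,:,::-1].copy();cv2.imwrite("pics/w2.png",im)
c=cam("wrist",st);np.save("w2.npy",np.r_[st['tool_pos'],st['tool_rot']])
print(st['time'],st['tool_pos'],st['qpos'])
hsv=cv2.cvtColor(im,cv2.COLOR_BGR2HSV)
K,T,_=c
x0,y0=260,160
m=cv2.inRange(hsv,(12,110,60),(35,255,255))[:300]
cv2.imwrite("pics/w2c.png",np.hstack([cv2.resize(im[130:290,220:420],(400,320),interpolation=2),cv2.cvtColor(cv2.resize(m[130:290,220:420],(400,320)),8)]))
E
```

```text
1.85 [0.45586542 0.01372051 0.22675303] [-1.38611293e-01  2.16214142e-01  1.70058005e+00  5.84146309e-04
  1.22584726e+00 -2.80624671e+00]
```

View pics/w2c.png

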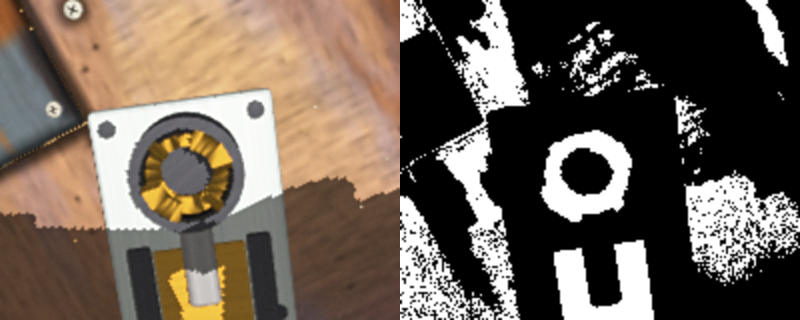

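The collar ring is centred at about (313,216) in the wrist view. Next: fit the brass contour and the top-view contour.

```bash
python3 - <<'E'
from h import *
a=np.load("w2.npy");c=cam("wrist",dict(tool_pos=a[:3],tool_rot=a[3:]))
im=cv2.imread("pics/w2.png");hsv=cv2.cvtColor(im,cv2.COLOR_BGR2HSV)
m=cv2.inRange(hsv,(12,110,60),(35,255,255));mm=np.zeros_like(m);mm[185:248,285:342]=m[185:248,285:342]
cs,h=cv2.findContours(mm,cv2.RETR_CCOMP,cv2.CHAIN_APPROX_NONE)
for k in sorted(cs,key=cv2.contourArea)[-2:]:
    e=cv2.fitEllipse(cv2.convexHull(k));print(e,onz(c,*e[0],.04))
# collar outer circle: dark ring against plate
g=cv2.cvtColor(im,cv2.COLOR_BGR2GRAY)
pts=[]
for th in np.linspace(0,2*np.pi,72,endpoint=False):
    if abs((np.degrees(th)-90))<70: continue   # finger side and shadow (image down)
    r=np.arange(22,36,.25);xs=313+r*np.cos(th);ys=216+r*np.sin(th)
    p=cv2.remap(g,xs.astype('f4')[None],ys.astype('f4')[None],1)[0].astype(float)
    i=np.argmax(np.convolve(p,[1,1,1,-1,-1,-1],'valid'))+2.5
    i=int(i);pts.append((xs[i],ys[i]))
e=cv2.fitEllipse(np.array(pts,'f4'));print("collar",e,onz(c,*e[0],.04))
t=cam("top");s=cam("scene")
for n,cc,(x,y) in(("top",t,(335,289)),("scene",s,(285,277))):
    im=cv2.imread(f"pics/{n}0.png");hsv=cv2.cvtColor(im,cv2.COLOR_BGR2HSV)
    m=cv2.inRange(hsv,(12,110,50),(35,255,255));mm=np.zeros_like(m);mm[y-16:y+16,x-17:x+18]=m[y-16:y+16,x-17:x+18]
    k=max(cv2.findContours(mm,0,1)[0],key=cv2.contourArea);e=cv2.fitEllipse(cv2.convexHull(k));print(n,e,onz(cc,*e[0],.04))
E
```

```text
((312.703125, 215.4639434814453), (24.58247947692871, 27.827842712402344), 109.96996307373047) [0.45988015 0.00742081 0.04      ]
((312.63250732421875, 217.88731384277344), (44.58964157104492, 47.848876953125), 52.626312255859375) [0.46095904 0.00935829 0.04      ]
collar ((312.6047668457031, 217.329833984375), (57.88127899169922, 63.74421691894531), 5.540308952331543) [0.46074582 0.00889391 0.04      ]
top ((333.46466064453125, 288.3321838378906), (21.379947662353516, 23.85799789428711), 157.67779541015625) [0.46169933 0.00968552 0.04      ]
scene ((284.2381591796875, 275.5480651855469), (15.349331855773926, 20.675792694091797), 79.96314239501953) [0.45877892 0.00773817 0.04      ]
```

Request:
move_arm([
  [17,-37,0,0,-1],
  [17,-37,0,0,-1],
  [17,-37,0,0,-1],
  [17,-36,0,0,-1],
  [17,-36,0,0,-1],
  [0,0,0,0,-1],
  [0,0,0,0,-1],
])

```text
time: 2.6
tool_pos: [0.5417, -0.1684, 0.2264]
tool_rot: [3.14, -0.001, -2.046]
contact_force: [-0.1, 0.3, -0.6]
opening: 0.0919
grip_force: 0.0
```

```bash
python3 - <<'E'
from h import *
st=monitor.observe();im=vision.read_camera("wrist")[:,:,::-1].copy();cv2.imwrite("pics/w3.png",im)
c=cam("wrist",st);np.save("w3.npy",np.r_[st['tool_pos'],st['tool_rot']])
print(st['time'],st['tool_pos'],st['qpos'])
cv2.imwrite("pics/w3c.png",cv2.resize(im[100:300,180:430],(750,600),interpolation=2))
E
```

```text
2.6 [ 0.54167204 -0.1684066   0.22642467] [-4.36111966e-01  4.21036961e-01  1.40374006e+00 -7.51855740e-04
  1.31843884e+00 -3.10274271e+00]
```

View pics/w3c.png

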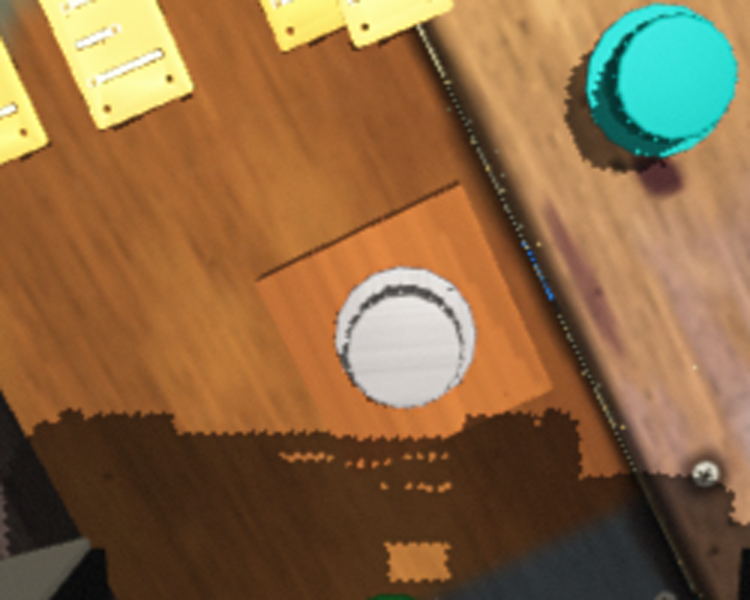

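Wrist crop: the grey screw's grip top is at about (404,348) and its flange circle at about (405,337). It sits alone in the block, with turquoise well clear.

```bash
python3 - <<'E'
from h import *
a=np.load("w3.npy");c=cam("wrist",dict(tool_pos=a[:3],tool_rot=a[3:]))
print(onz(c,314.7,216,.054),onz(c,315,212.5,.030))
im=cv2.imread("pics/w3.png");hsv=cv2.cvtColor(im,cv2.COLOR_BGR2HSV)
m=cv2.inRange(hsv,(0,0,50),(180,60,255));mm=np.zeros_like(m);mm[180:240,285:345]=m[180:240,285:345]
k=max(cv2.findContours(mm,0,1)[0],key=cv2.contourArea);k=cv2.convexHull(k)
(x,y),r=cv2.minEnclosingCircle(k);print(x,y,r)
# upper arc only = flange edge
p=k[:,0];u=p[p[:,1]<212].astype(float);A=np.c_[u,np.ones(len(u))];s=np.linalg.lstsq(A,(u**2).sum(1),rcond=None)[0];print(s[:2]/2,onz(c,*(s[:2]/2),.03))
E
```

```text
[ 0.54279016 -0.17584048  0.054     ] [ 0.54332348 -0.17482901  0.03      ]
314.8695068359375 211.8907470703125 23.43108558654785
[314.70792715 212.0022366 ] [ 0.54334918 -0.17536549  0.03      ]
```

Request:
move_arm([
  [0,-3,-20,-0.1,-1],
  [0,-4,-40,0,-1],
  [1,0,-40,0,-1],
  [0,0,-40,0,-1],
  [0,0,-30,0,-1],
  [0,0,-15,0,-1],
  [0,0,-9,0,-1],
  [0,0,0,0,-1],
  [0,0,0,0,-1],
])

```text
time: 3.55
tool_pos: [0.5434, -0.1761, 0.0341]
tool_rot: [-3.14, -0.001, -2.144]
contact_force: [0.1, 0.2, 0.6]
opening: 0.0919
grip_force: 0.0
```

Request:
move_arm([
  [0,0,0,0,1],
  [0,0,0,0,1],
  [0,0,0,0,1],
  [0,0,0,0,1],
  [0,0,0,0,1],
  [0,0,0,0,1],
  [0,0,0,0,1],
  [0,0,0,0,1],
], newtons=30)

```text
time: 4.35
tool_pos: [0.5428, -0.1766, 0.0329]
tool_rot: [3.142, -0.001, -2.145]
contact_force: [-0.1, 0.4, -0.3]
opening: 0.0331
grip_force: 30.0
```

Request:
move_arm([
  [0,0,10,0,1],
  [0,0,20,0,1],
  [0,0,25,0,1],
  [-11,24,5,0,1],
  [-14,32,0,0,1],
  [-14,32,0,0,1],
  [-14,32,0,0,1],
  [-14,32,0,0,1],
  [-11,23,0,0,1],
  [-5,9,0,0,1],
  [0,0,0,0,1],
  [0,0,0,0,1],
])

```text
time: 5.55
tool_pos: [0.4606, 0.0068, 0.0934]
tool_rot: [-3.14, -0.001, -2.145]
contact_force: [0.1, 0.2, -2.1]
opening: 0.0329
grip_force: 30.0
```

```bash
python3 - <<'E'
from h import *
st=monitor.observe();print(st)
t=vision.read_camera("top")[:,:,::-1];s=vision.read_camera("scene")[:,:,::-1];w=vision.read_camera("wrist")[:,:,::-1]
f=lambda i,x,y:cv2.resize(i[y-60:y+60,x-60:x+60],(400,400),interpolation=2)
cv2.imwrite("pics/held.png",np.hstack([f(s,285,265),f(w,316,230)]))
E
```

```text
{'time': 5.55, 'qpos': array([-1.50858671e-01,  3.91125732e-01,  1.87696616e+00, -1.84401564e-03,
        8.72612397e-01, -2.71702693e+00]), 'qvel': array([-0.01504077,  0.00860613, -0.00535117,  0.001142  , -0.00089325,
        0.00050298]), 'joint_efforts': array([ 7.33728949e-01, -4.04170275e+01, -1.81801361e+01, -2.57994491e-02,
        7.49309314e-02,  2.13418098e-02]), 'tool_pos': array([0.46064927, 0.00679827, 0.09338647]), 'tool_rot': array([-3.14020163e+00, -9.22490871e-04, -2.14503661e+00]), 'contact_force': array([ 0.05280886,  0.16244484, -2.09530188]), 'torque': array([0.10065923, 0.03828906, 0.01097627]), 'grip_force': 29.999696016311646, 'opening': 0.0329409209539236}
```

View pics/held.png

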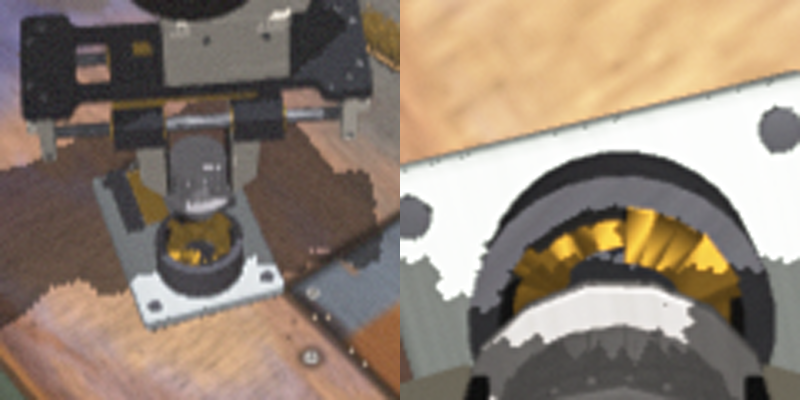

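The screw is held upright above the collar. Descending.

Request:
move_arm([
  [-0.5,0.8,-10,0,1],
  [0,0,-8,0,1],
  [0,0,-3,0,1],
  [0,0,-3,0,1],
  [0,0,-2,0,1],
  [0,0,-2,0,1],
  [0,0,-1,0,1],
  [0,0,-1,0,1],
])

```text
time: 6.5
tool_pos: [0.4594, 0.0082, 0.063]
tool_rot: [-3.141, -0.001, -2.145]
contact_force: [0.4, 0.6, -1.1]
opening: 0.0332
grip_force: 30.0
```

Request:
move_arm([
  [0.5,-0.5,-0.5,0,1],
  [0,0,-0.5,0,1],
  [0,0,-0.5,0,1],
  [0,0,-0.5,0,1],
  [0,0,0,0,1],
])

```text
time: 7.0
tool_pos: [0.4598, 0.0077, 0.061]
tool_rot: [-3.142, -0.001, -2.145]
contact_force: [-0.1, -0.5, -1.4]
opening: 0.0338
grip_force: 30.0
```

Request:
move_arm([
  [0,0,-0.5,0,1],
  [0,0,-0.5,0,1],
  [0,0,-0.5,0,1],
  [0,0,-0.5,0,1],
  [0,0,0,0,1],
])

```text
time: 7.5
tool_pos: [0.4601, 0.0078, 0.059]
tool_rot: [-3.141, -0.001, -2.145]
contact_force: [1.1, 1.9, 0.6]
opening: 0.0336
grip_force: 30.0
```

Request:
move_arm([
  [0,0,-0.5,0,1],
  [0,0,-0.5,0,1],
  [0,0,0,0,1],
])

```text
time: 7.8
tool_pos: [0.46, 0.0078, 0.058]
tool_rot: [-3.141, -0.001, -2.145]
contact_force: [1.9, 2.2, -0.2]
opening: 0.0331
grip_force: 30.0
```

Request:
move_arm([
  [0.5,0.6,0,0,1],
  [0,0,-0.7,0,1],
  [0,0,-0.7,0,1],
  [0,0,-0.6,0,1],
  [0,0,0,0,1],
])

```text
time: 8.3
tool_pos: [0.4601, 0.0083, 0.0558]
tool_rot: [3.141, -0.002, -2.145]
contact_force: [0.5, 0.0, -1.2]
opening: 0.0334
grip_force: 30.0
```

Request:
move_arm([
  [0,0,-0.7,0,1],
  [0,0,-0.7,0,1],
  [0,0,-0.6,0,1],
  [0,0,0,0,1],
])

```text
time: 8.7
tool_pos: [0.4602, 0.0083, 0.0538]
tool_rot: [3.141, -0.001, -2.145]
contact_force: [-0.2, 0.1, 0.2]
opening: 0.0332
grip_force: 30.0
```

Request:
move_arm([
  [0,0,-0.6,0,1],
  [0,0,-0.6,0,1],
  [0,0,0,0,1],
])

```text
time: 9.0
tool_pos: [0.4602, 0.0083, 0.0527]
tool_rot: [3.141, -0.001, -2.145]
contact_force: [0.1, -0.6, 0.0]
opening: 0.0335
grip_force: 30.0
```

Request:
move_arm([
  [0,0,-0.6,0,1],
  [0,0,-0.6,0,1],
  [0,0,0,0,1],
])

```text
time: 9.3
tool_pos: [0.4603, 0.0083, 0.0517]
tool_rot: [-3.141, -0.001, -2.145]
contact_force: [-0.6, -0.5, 1.7]
opening: 0.0333
grip_force: 30.0
```

Request:
move_arm([
  [0,0,-0.6,0,1],
  [0,0,-0.6,0,1],
  [0,0,0,0,1],
])

```text
time: 9.6
tool_pos: [0.4605, 0.0084, 0.0512]
tool_rot: [-3.141, -0.001, -2.145]
contact_force: [-3.2, 0.0, 11.8]
opening: 0.0333
grip_force: 30.0
```

It dropped into a start, with contact at TCP z of about 51.6 mm. Turning clockwise gently.

Request:
move_arm([
  [0.2,0,0.2,-0.05,1],
  [0,0,0,-0.05,1],
  [0,0,0,0,1],
])

```text
time: 9.9
tool_pos: [0.4606, 0.0084, 0.0513]
tool_rot: [-3.141, -0.001, -2.246]
contact_force: [-1.6, 0.0, 8.4]
opening: 0.0332
grip_force: 30.0
```

```bash
cat > o.py <<'E'
from cell import monitor
s=monitor.observe();print(s['time'],s['tool_pos'].round(4),s['tool_rot'].round(3),s['contact_force'].round(1),s['torque'].round(3),s['qpos'][5].round(2))
E
python3 o.py
```

```text
9.9 [0.4606 0.0084 0.0513] [-3.141e+00 -1.000e-03 -2.246e+00] [-1.6  0.   8.4] [0.234 0.554 0.125] -2.61
```

Request:
move_arm([
  [0.1,0,0.1,-0.05,1],
  [0,0,0,-0.05,1],
  [0,0,0,0,1],
])

```text
time: 10.2
tool_pos: [0.4609, 0.0085, 0.0513]
tool_rot: [-3.141, -0.001, -2.346]
contact_force: [-1.7, 0.8, 7.6]
opening: 0.0336
grip_force: 30.0
```

```bash
python3 o.py
```

```text
10.2 [0.4609 0.0085 0.0513] [-3.141e+00 -1.000e-03 -2.346e+00] [-1.7  0.8  7.6] [0.177 0.361 0.036] -2.51
```

Request:
move_arm([
  [0,0,0,-0.05,1],
  [0,0,0,-0.05,1],
  [0,0,0,0,1],
])

```text
time: 10.5
tool_pos: [0.4611, 0.0085, 0.0513]
tool_rot: [-3.141, -0.0, -2.446]
contact_force: [-0.6, 0.7, 8.0]
opening: 0.0334
grip_force: 30.0
```

```bash
python3 o.py
```

```text
10.5 [0.4611 0.0085 0.0513] [-3.141 -0.    -2.446] [-0.6  0.7  8. ] [0.263 0.298 0.086] -2.41
```

Request:
move_arm([
  [0,0,0,-0.05,1],
  [0,0,0,-0.05,1],
  [0,0,0,0,1],
])

```text
time: 10.8
tool_pos: [0.4613, 0.0085, 0.0513]
tool_rot: [-3.141, 0.0, -2.546]
contact_force: [-0.0, 0.9, 7.2]
opening: 0.0332
grip_force: 30.0
```

```bash
python3 o.py
```

```text
10.8 [0.4613 0.0085 0.0513] [-3.141  0.    -2.546] [-0.   0.9  7.2] [0.381 0.139 0.053] -2.31
```

Request:
move_arm([
  [0,0,0,-0.05,1],
  [0,0,0,-0.05,1],
  [0,0,0,0,1],
])

```text
time: 11.1
tool_pos: [0.4614, 0.0085, 0.0514]
tool_rot: [-3.141, 0.001, -2.646]
contact_force: [-0.0, 0.7, 6.6]
opening: 0.033
grip_force: 30.0
```

```bash
python3 o.py
```

```text
11.1 [0.4614 0.0085 0.0514] [-3.141e+00  1.000e-03 -2.646e+00] [-0.   0.7  6.6] [0.34  0.065 0.009] -2.21
```

Request:
move_arm([
  [0,0,0,-0.05,1],
  [0,0,0,-0.05,1],
  [0,0,0,0,1],
])

```text
time: 11.4
tool_pos: [0.4614, 0.0084, 0.0514]
tool_rot: [-3.141, 0.001, -2.746]
contact_force: [-1.1, 0.8, 7.3]
opening: 0.0334
grip_force: 30.0
```

```bash
python3 o.py
```

```text
11.4 [0.4614 0.0084 0.0514] [-3.141e+00  1.000e-03 -2.746e+00] [-1.1  0.8  7.3] [0.178 0.127 0.05 ] -2.11
```

```bash
python3 - <<'E'
from h import *
s=vision.read_camera("scene")[:,:,::-1];w=vision.read_camera("wrist")[:,:,::-1]
f=lambda i,x,y:cv2.resize(i[y-40:y+40,x-40:x+40],(400,400),interpolation=2)
cv2.imwrite("pics/held2.png",np.hstack([f(s,285,268),f(w,316,240)]))
E
```

```text
(no output)
```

View pics/held2.png

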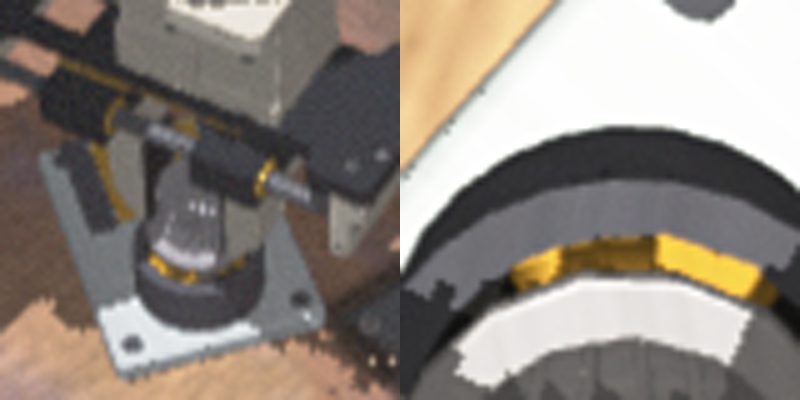

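The flange is close above the brass face, so the pin is in a start. Continuing carefully.

Request:
move_arm([
  [0,0,0,-0.03,1],
  [0,0,0,-0.03,1],
  [0,0,0,0,1],
])

```text
time: 11.8
tool_pos: [0.4611, 0.0083, 0.0513]
tool_rot: [-3.141, -0.0, -2.805]
contact_force: [-1.4, -0.4, 7.4]
opening: 0.0331
grip_force: 30.0
```

```bash
python3 o.py
```

```text
11.8 [0.4611 0.0083 0.0513] [-3.141 -0.    -2.805] [-1.4 -0.4  7.4] [0.068 0.263 0.189] -2.05
```

Request:
move_arm([
  [0,0,0,-0.03,1],
  [0,0,0,-0.03,1],
  [0,0,0,0,1],
])

```text
time: 12.1
tool_pos: [0.4608, 0.0083, 0.0513]
tool_rot: [-3.141, -0.001, -2.865]
contact_force: [-1.9, -1.0, 8.5]
opening: 0.0333
grip_force: 30.0
```

```bash
python3 o.py
```

```text
12.1 [0.4608 0.0083 0.0513] [-3.141e+00 -1.000e-03 -2.865e+00] [-1.9 -1.   8.5] [-0.044  0.344  0.217] -1.99
```

The torque is rising at 0.65–0.7 rad with no sinking, so this is a dead start. I'll turn back to the entry angle and lift out.

Request:
move_arm([
  [0,0,0.3,0.1,1],
  [0,0,0,0.1,1],
  [0,0,0,0.1,1],
  [0,0,0,0.1,1],
  [0,0,0,0.1,1],
  [0,0,0,0.1,1],
  [0,0,0,0.1,1],
  [0,0,0,0,1],
])

```text
time: 12.9
tool_pos: [0.4613, 0.0081, 0.0514]
tool_rot: [-3.14, -0.001, -2.162]
contact_force: [-0.0, -1.0, 4.4]
opening: 0.0333
grip_force: 30.0
```

```bash
python3 o.py
```

```text
12.9 [0.4613 0.0081 0.0514] [-3.140e+00 -1.000e-03 -2.162e+00] [-0.  -1.   4.4] [-0.197  0.103  0.043] -2.7
```

Request:
move_arm([
  [0,0,2,0,1],
  [0,0,2,0,1],
  [0,0,2,0,1],
  [0,0,0,0,1],
])

```text
time: 13.3
tool_pos: [0.4603, 0.0084, 0.057]
tool_rot: [3.141, -0.001, -2.165]
contact_force: [-1.0, 0.3, -1.7]
opening: 0.0335
grip_force: 30.0
```

```bash
python3 o.py
```

```text
13.3 [0.4603 0.0084 0.057 ] [ 3.141e+00 -1.000e-03 -2.165e+00] [-1.   0.3 -1.7] [ 0.03   0.228 -0.048] -2.69
```

Request:
move_arm([
  [0,0,3,0,1],
  [0,0,3,0,1],
  [0,0,2,0,1],
  [0,0.3,0,-0.14,1],
  [0,0.2,0,-0.14,1],
  [-0.2,0.2,0,-0.14,1],
  [0,0,0,-0.14,1],
  [0,0,0,-0.14,1],
  [0,0,0,-0.15,1],
  [0,0,0,0,1],
])

```text
time: 14.3
tool_pos: [0.4605, 0.0091, 0.0652]
tool_rot: [3.142, -0.001, -3.017]
contact_force: [-0.4, 0.3, -1.4]
opening: 0.0332
grip_force: 30.0
```

```bash
python3 o.py
```

```text
14.3 [0.4605 0.0091 0.0652] [ 3.142e+00 -1.000e-03 -3.017e+00] [-0.4  0.3 -1.4] [0.057 0.027 0.013] -1.84
```

Request:
move_arm([
  [0,0,-1,0,1],
  [0,0,-1,0,1],
  [0,0,-0.7,0,1],
  [0,0,-0.6,0,1],
  [0,0,0,0,1],
])

```text
time: 14.8
tool_pos: [0.4604, 0.009, 0.0617]
tool_rot: [3.142, -0.001, -3.015]
contact_force: [-0.5, 0.1, 0.5]
opening: 0.0331
grip_force: 30.0
```

```bash
python3 o.py
```

```text
14.8 [0.4604 0.009  0.0617] [ 3.142e+00 -1.000e-03 -3.015e+00] [-0.5  0.1  0.5] [0.036 0.122 0.015] -1.84
```

Request:
move_arm([
  [0,0,-0.4,0,1],
  [0,0,-0.3,0,1],
  [0,0,0,0,1],
])

```text
time: 15.1
tool_pos: [0.4606, 0.009, 0.0614]
tool_rot: [-3.141, -0.001, -3.015]
contact_force: [-1.5, -0.1, 6.2]
opening: 0.0334
grip_force: 30.0
```

```bash
python3 o.py
```

```text
15.1 [0.4606 0.009  0.0614] [-3.141e+00 -1.000e-03 -3.015e+00] [-1.5 -0.1  6.2] [0.153 0.237 0.025] -1.84
```

On the face under a 6 N press. Searching clockwise.

Request:
move_arm([
  [0,0,0,-0.05,1],
  [0,0,0,-0.05,1],
  [0,0,0,0,1],
])

```text
time: 15.4
tool_pos: [0.4612, 0.0091, 0.0613]
tool_rot: [3.142, 0.001, -3.116]
contact_force: [0.8, 1.5, 2.0]
opening: 0.0335
grip_force: 30.0
```

Request:
move_arm([
  [0,0,0,-0.04,1],
  [0,0,0,-0.04,1],
  [0,0,0,0,1],
])

```text
time: 15.7
tool_pos: [0.4602, 0.009, 0.0608]
tool_rot: [-3.142, -0.002, 3.089]
contact_force: [0.4, 0.6, -0.6]
opening: 0.0332
grip_force: 30.0
```

```bash
python3 o.py
```

```text
15.7 [0.4602 0.009  0.0608] [-3.142e+00 -2.000e-03  3.089e+00] [ 0.4  0.6 -0.6] [ 0.009 -0.049  0.009] -1.67
```

Force fell away, so the pin is over a start. Turning slightly more to clear the edge, then lowering.

Request:
move_arm([
  [0,0,0,-0.05,1],
  [0,0,-0.7,0,1],
  [0,0,-0.7,0,1],
  [0,0,-0.7,0,1],
  [0,0,0,0,1],
])

```text
time: 16.2
tool_pos: [0.4603, 0.0091, 0.0587]
tool_rot: [3.142, -0.002, 3.039]
contact_force: [0.5, 0.8, -1.4]
opening: 0.0336
grip_force: 30.0
```

```bash
python3 o.py
```

```text
16.2 [0.4603 0.0091 0.0587] [ 3.142e+00 -2.000e-03  3.039e+00] [ 0.5  0.8 -1.4] [ 0.067  0.006 -0.049] -1.62
```

Request:
move_arm([
  [0,0,-1,0,1],
  [0,0,-1,0,1],
  [0,0,-1,0,1],
  [0,0,-1,0,1],
  [0,0,-0.7,0,1],
  [0,0,-0.6,0,1],
  [0,0,0,0,1],
])

```text
time: 16.9
tool_pos: [0.4603, 0.0091, 0.0535]
tool_rot: [3.142, -0.001, 3.038]
contact_force: [0.5, -0.0, -0.9]
opening: 0.033
grip_force: 30.0
```

Request:
move_arm([
  [0,0,-0.6,0,1],
  [0,0,-0.6,0,1],
  [0,0,-0.6,0,1],
  [0,0,0,0,1],
])

```text
time: 17.3
tool_pos: [0.4604, 0.009, 0.0517]
tool_rot: [3.142, -0.001, 3.038]
contact_force: [0.5, 0.2, -0.6]
opening: 0.0334
grip_force: 30.0
```

```bash
python3 o.py
```

```text
17.3 [0.4604 0.009  0.0517] [ 3.142e+00 -1.000e-03  3.038e+00] [ 0.5  0.2 -0.6] [ 0.005  0.029 -0.023] -1.61
```

Request:
move_arm([
  [0,0,-0.4,0,1],
  [0,0,-0.2,-0.05,1],
  [0,0,0,-0.05,1],
  [0,0,0,0,1],
])

```text
time: 17.7
tool_pos: [0.4608, 0.009, 0.0515]
tool_rot: [3.141, -0.0, 2.938]
contact_force: [-0.9, -0.1, 3.4]
opening: 0.0334
grip_force: 30.0
```

Request:
move_arm([
  [0,0,0,-0.05,1],
  [0,0,0,-0.05,1],
  [0,0,0,0,1],
])

```text
time: 18.0
tool_pos: [0.4609, 0.009, 0.0515]
tool_rot: [3.141, -0.0, 2.839]
contact_force: [0.5, -1.0, 3.6]
opening: 0.0331
grip_force: 30.0
```

```bash
python3 o.py
```

```text
18.0 [0.4609 0.009  0.0515] [ 3.141 -0.     2.839] [ 0.5 -1.   3.6] [ 0.089  0.013 -0.004] -1.42
```

Request:
move_arm([
  [0,0,0,-0.05,1],
  [0,0,0,-0.05,1],
  [0,0,0,0,1],
])

```text
time: 18.3
tool_pos: [0.4611, 0.009, 0.0515]
tool_rot: [3.141, 0.0, 2.74]
contact_force: [1.3, 0.5, 3.8]
opening: 0.0336
grip_force: 30.0
```

Request:
move_arm([
  [0,0,-0.2,-0.05,1],
  [0,0,-0.2,-0.05,1],
  [0,0,0,0,1],
])

```text
time: 18.6
tool_pos: [0.4616, 0.0089, 0.0512]
tool_rot: [3.141, 0.001, 2.64]
contact_force: [3.0, 0.0, 4.7]
opening: 0.0334
grip_force: 30.0
```

```bash
python3 o.py
```

```text
18.6 [0.4616 0.0089 0.0512] [3.141e+00 1.000e-03 2.640e+00] [3.  0.  4.7] [ 0.007 -0.48   0.041] -1.22
```

Request:
move_arm([
  [0.4,0,-0.2,-0.05,1],
  [0,0,-0.2,-0.05,1],
  [0,0,0,0,1],
])

```text
time: 18.9
tool_pos: [0.4616, 0.0089, 0.0508]
tool_rot: [3.141, 0.001, 2.54]
contact_force: [1.7, 0.6, 5.7]
opening: 0.0331
grip_force: 30.0
```

```bash
python3 o.py
```

```text
18.9 [0.4616 0.0089 0.0508] [3.141e+00 1.000e-03 2.540e+00] [1.7 0.6 5.7] [-0.013 -0.282  0.024] -1.12
```

Request:
move_arm([
  [0,0,-0.25,-0.05,1],
  [0,0,-0.25,-0.05,1],
  [0,0,0,0,1],
])

```text
time: 19.2
tool_pos: [0.461, 0.009, 0.0502]
tool_rot: [3.141, -0.001, 2.44]
contact_force: [-0.4, -0.6, 6.0]
opening: 0.033
grip_force: 30.0
```

```bash
python3 o.py
```

```text
19.2 [0.461  0.009  0.0502] [ 3.141e+00 -1.000e-03  2.440e+00] [-0.4 -0.6  6. ] [-0.088 -0.046 -0.047] -1.02
```

It is sinking freely, so this is a true start. Continuing.

Request:
move_arm([
  [0,0,-0.27,-0.05,1],
  [0,0,-0.27,-0.05,1],
  [0,0,-0.27,-0.05,1],
  [0,0,-0.27,-0.05,1],
  [0,0,0,0,1],
])

```text
time: 19.7
tool_pos: [0.4612, 0.009, 0.0491]
tool_rot: [3.141, -0.001, 2.24]
contact_force: [1.1, 0.1, 5.4]
opening: 0.0332
grip_force: 30.0
```

```bash
python3 o.py
```

```text
19.7 [0.4612 0.009  0.0491] [ 3.141e+00 -1.000e-03  2.240e+00] [1.1 0.1 5.4] [-0.006 -0.18   0.027] -0.82
```

Request:
move_arm([
  [0,0,-0.27,-0.05,1],
  [0,0,-0.27,-0.05,1],
  [0,0,-0.27,-0.05,1],
  [0,0,-0.27,-0.05,1],
  [0,0,0,0,1],
])

```text
time: 20.2
tool_pos: [0.4616, 0.0087, 0.0483]
tool_rot: [3.14, 0.0, 2.04]
contact_force: [2.4, -1.3, 7.6]
opening: 0.0335
grip_force: 30.0
```

```bash
python3 o.py
```

```text
20.2 [0.4616 0.0087 0.0483] [3.14 0.   2.04] [ 2.4 -1.3  7.6] [-0.36  -0.166 -0.039] -0.62
```

Request:
move_arm([
  [0.3,-0.3,-0.27,-0.05,1],
  [0,0,-0.27,-0.05,1],
  [0,0,0,0,1],
])

```text
time: 20.5
tool_pos: [0.4614, 0.0088, 0.0474]
tool_rot: [3.141, -0.001, 1.94]
contact_force: [1.2, 1.7, 4.9]
opening: 0.0332
grip_force: 30.0
```

```bash
python3 o.py
```

```text
20.5 [0.4614 0.0088 0.0474] [ 3.141e+00 -1.000e-03  1.940e+00] [1.2 1.7 4.9] [ 0.166 -0.218  0.034] -0.52
```

Request:
move_arm([
  [0,0,-0.27,-0.05,1],
  [0,0,-0.27,-0.05,1],
  [0,0,0,0,1],
])

```text
time: 20.8
tool_pos: [0.4615, 0.0087, 0.0469]
tool_rot: [3.141, -0.001, 1.84]
contact_force: [1.6, -0.0, 5.1]
opening: 0.0338
grip_force: 30.0
```

```bash
python3 o.py
```

```text
20.8 [0.4615 0.0087 0.0469] [ 3.141e+00 -1.000e-03  1.840e+00] [ 1.6 -0.   5.1] [-0.011 -0.305 -0.008] -0.42
```

Request:
move_arm([
  [0,0,-0.25,-0.04,1],
  [0,0,-0.25,-0.04,1],
  [0,0,0,0,1],
])

```text
time: 21.1
tool_pos: [0.4616, 0.0086, 0.0468]
tool_rot: [3.14, -0.001, 1.761]
contact_force: [0.4, -1.0, 10.7]
opening: 0.0329
grip_force: 30.0
```

```bash
python3 o.py
```

```text
21.1 [0.4616 0.0086 0.0468] [ 3.140e+00 -1.000e-03  1.761e+00] [ 0.4 -1.  10.7] [-0.113  0.02   0.06 ] -0.34
```

Request:
move_arm([
  [0,0,-0.15,-0.04,1],
  [0,0,-0.15,-0.04,1],
  [0,0,0,0,1],
])

```text
time: 21.4
tool_pos: [0.4618, 0.0085, 0.0468]
tool_rot: [3.14, -0.0, 1.681]
contact_force: [0.1, -0.7, 13.3]
opening: 0.0333
grip_force: 30.0
```

```bash
python3 o.py
```

```text
21.4 [0.4618 0.0085 0.0468] [ 3.14  -0.     1.681] [ 0.1 -0.7 13.3] [-0.158  0.122  0.154] -0.26
```

Request:
move_arm([
  [0,0,0,-0.04,1],
  [0,0,0,-0.04,1],
  [0,0,0,0,1],
])

```text
time: 21.7
tool_pos: [0.4618, 0.0085, 0.0468]
tool_rot: [3.14, -0.001, 1.601]
contact_force: [0.1, -1.9, 12.6]
opening: 0.0329
grip_force: 30.0
```

```bash
cat >> o.py <<'E'
if __import__('sys').argv[1:]:
    from h import *
    s=vision.read_camera("scene")[:,:,::-1];w=vision.read_camera("wrist")[:,:,::-1]
    f=lambda i,x,y:cv2.resize(i[y-40:y+40,x-40:x+40],(400,400),interpolation=2)
    cv2.imwrite("pics/seat.png",np.hstack([f(s,285,268),f(w,316,240)]))
E
python3 o.py
```

```text
21.7 [0.4618 0.0085 0.0468] [ 3.140e+00 -1.000e-03  1.601e+00] [ 0.1 -1.9 12.6] [-0.183  0.131  0.134] -0.18
```

Seated: z is steady at 46.8 mm, with force up and torque flat. Relieving the press, releasing and rising.

Request:
move_arm([
  [0,0,0.5,0,1],
  [0,0,0,0,0.1],
  [0,0,0,0,-1],
  [0,0,0,0,-1],
  [0,0,0,0,-1],
  [0,0,0,0,-1],
  [0,0,0,0,-1],
  [0,0,0,0,-1],
])

```text
time: 22.5
tool_pos: [0.461, 0.0087, 0.0463]
tool_rot: [-3.141, -0.001, 1.598]
contact_force: [0.5, -0.1, 0.5]
opening: 0.0847
grip_force: 0.0
```

Request:
move_arm([
  [0,0,10,0,-1],
  [0,0,25,0,-1],
  [0,0,40,0,-1],
  [0,0,45,0,-1],
  [0,0,35,0,-1],
  [0,0,0,0,-1],
  [0,0,0,0,-1],
])

```text
time: 23.2
tool_pos: [0.4612, 0.0087, 0.2024]
tool_rot: [3.139, -0.001, 1.598]
contact_force: [0.4, -0.6, -1.1]
opening: 0.0917
grip_force: 0.0
```

```bash
python3 o.py; python3 - <<'E'
from h import *
st=monitor.observe();w=vision.read_camera("wrist")[:,:,::-1];s=vision.read_camera("scene")[:,:,::-1]
c=cam("wrist",st);u=cv2.resize(s[228:308,240:340],(500,400),interpolation=2)
cv2.imwrite("pics/seat.png",np.hstack([u,cv2.resize(w[130:330,245:395],(300,400),interpolation=2)]))
E
```

```text
23.2 [0.4612 0.0087 0.2024] [ 3.139e+00 -1.000e-03  1.598e+00] [ 0.4 -0.6 -1.1] [-0.085  0.1    0.038] -0.18
```

View pics/seat.png

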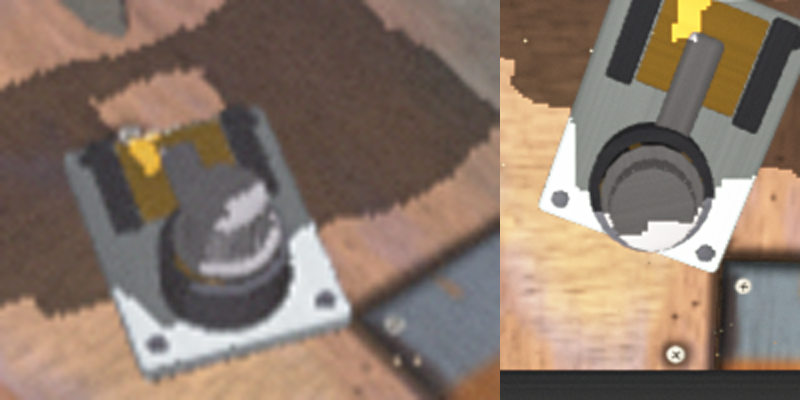

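Brass is still visible at the flange's left edge in the scene view at about (180,265). I'll check the height by touching the grip's top gently with shut fingers, which should meet it at TCP z of about 68 mm if home.

Request:
move_arm([
  [0,0,-30,0,1],
  [0,0,-40,0,1],
  [0,0,-30,0,1],
  [0,0,-15,0,1],
  [0,0,-7,0,1],
  [0,0,-4,0,1],
  [0,0,-2,0,1],
  [0,0,0,0,1],
  [0,0,0,0,1],
], newtons=10)

```text
time: 24.2
tool_pos: [0.4615, 0.0087, 0.074]
tool_rot: [3.14, -0.001, 1.598]
contact_force: [0.4, -1.0, 0.2]
opening: 0.0246
grip_force: 0.0
```

Request:
move_arm([
  [0,0,-1,0,1],
  [0,0,-1,0,1],
  [0,0,-1,0,1],
  [0,0,0,0,1],
])

```text
time: 24.6
tool_pos: [0.461, 0.0087, 0.0703]
tool_rot: [-3.142, -0.001, 1.598]
contact_force: [-0.3, -0.9, -0.0]
opening: 0.001
grip_force: 0.0
```

Request:
move_arm([
  [0,0,-1,0,1],
  [0,0,-1,0,1],
  [0,0,0,0,1],
])

```text
time: 24.9
tool_pos: [0.4611, 0.0087, 0.0683]
tool_rot: [-3.142, -0.001, 1.598]
contact_force: [0.5, 0.2, -0.2]
opening: 0.0004
grip_force: 0.1
```

Request:
move_arm([
  [0,0,-0.4,0,1],
  [0,0,-0.4,0,1],
  [0,0,0,0,1],
])

```text
time: 25.2
tool_pos: [0.4612, 0.0087, 0.0682]
tool_rot: [3.141, -0.001, 1.598]
contact_force: [-2.7, 0.4, 8.2]
opening: 0.0002
grip_force: 4.2
```

Request:
move_arm([
  [0,0,20,0,1],
  [0,0,40,0,1],
  [0,0,40,0,1],
  [0,0,0,0,1],
])

```text
time: 25.6
tool_pos: [0.464, 0.0084, 0.1722]
tool_rot: [3.132, 0.0, 1.598]
contact_force: [0.3, -0.2, -0.2]
opening: 0.0006
grip_force: 0.0
```

Contact came at 68.2 mm, so the flange sits on the bush within 0.2 mm. Handing in.

```bash
python3 -c "
from cell import workorder
print(workorder.hand_in())"
```

```text
the job is handed in; nothing more can be done
None
```

The clamp screw is in the collar with its flange on the bush, to within about 0.2 mm by a touch check, and the arm is clear. The first start was dead, so I turned back, lifted out and used the true one. I handed the job in at about 26 s; no verdict was returned.

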